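# Clamp the timber and take a pocket-hole depth reading

### The job

Swing the toggle clamp's raised handle down over centre so that it locks and its rubber pad holds the timber in the pocket-hole jig. Then take the depth gauge (the handled rod with the round collar) from its rest, slide it down the slanting guide tube until the collar stops against the tube's mouth, so that the hole's floor sets the sliding feeler pin, and draw it straight back out without moving the pin again. Leave the clamp locked and everything else where it is, and finish still holding the gauge in the gripper: level, motionless and at least 20 cm above the bench, so that the pin can be read.

Things in the scene. Friction and masses are not known exactly. Their poses are not given: they have to be found in the camera images.
- jig: Pocket-hole jig, fixed; plywood base 300 x 150 x 18 mm (x -200 to +100), grey guide block with a slanting steel tube between aluminium cheeks (96 mm high), and a wooden stop block (58 mm high) with a steel toggle clamp at the +x end. Origin: underside, on the centre line, below the stop block's face. x = along the timber, level, from tube to clamp; z up. All but the clamp is under 105 mm.
- guide_mouth (a point): Centre of the guide tube's mouth, 77 mm above the bench, jig x = -148 mm, y = 0. Its x axis is the tube's axis pointing in (along the jig's x, 15 degrees downward); y is level. Bore 11 mm, flared to 18 mm at the mouth (rim 22 mm outside), tube 48 mm long; the pocket in the timber follows in line, its flat floor 118 mm from the mouth along the axis.
- clamp_hinge (a point): Pivot of the clamp handle: level, across the jig (along its y), 94 mm above the bench, at jig x = +75 mm. The open clamp arm stands on the handle's -x side, 45 mm from it, up to about 135 mm above the bench.
- clamp_grip (a point): Middle of the handle's black rubber grip's section, 80 mm from the pivot (grip 17 mm wide across the jig, 15 mm thick, 39 to 101 mm from the pivot). The handle starts nearly upright, 82 degrees above level, leaning to the jig's +x, and swings over to +x and down. Shut fingers can push it from its -x side, then from above, round an arc about the pivot.
- clamp_handle (a joint): Angle of the clamp handle, rad: 0 fully open (82 degrees above level), growing as it swings to +x and down. The pad meets the timber at about 1.05, dead centre is 1.255, and past it the handle snaps on to its stop at 1.36 (4 degrees above level), locked. Moves lightly; near dead centre it takes 3 to 4 N at the grip.
- clamp_pad: Rubber-tipped spindle at the end of the clamp arm, 17 mm diameter; it presses the timber with about 15 to 20 N when locked.
- timber: Pine offcut 190 x 89 x 38 mm lying in the jig between its cleats with its end against the stop block, drilled with one slanting pocket under the guide tube. Origin at the middle of its underside, axes as the jig's. Its top is 56 mm above the bench.
- gauge_grip (a point): Depth gauge, middle of its wooden handle (22 x 22 mm, 80 long). x = along it to the tip. Lies level, 55 mm up, in one of the rest's two cradles (varies). Ahead of the handle: steel collar (26 mm diameter, 10 long), steel rod (8 mm, 96 long), brass feeler pin (5 mm, 34 mm out when fully out). Balance point about 30 mm ahead; 0.1 kg. Fingers have 43 mm below this point to the rest's base.
- gauge_collar (a point): Centre of the front face of the gauge's collar, on its axis, 52 mm ahead of the handle's middle: the face that stops on the mouth of the guide tube. Axes as gauge_grip.
- gauge_tip (a point): End of the gauge's steel rod, on its axis, 96 mm ahead of the collar's front face (148 mm ahead of the handle's middle); the pin comes out here. Axes as gauge_grip.
- gauge_pin (a joint): How far the feeler pin is pushed into the gauge from fully out, m (0 to 0.026; starts at 0 to 0.004). It slides stiffly (about 2 N) and stays where it is. With the collar on the mouth the hole's floor sets it to 0.012, leaving 22 mm standing out.
- rest: Plywood rest, fixed: base 160 x 150 x 12 mm with two cross rails (62 mm high, notched), holding the gauge and the awl side by side, 75 mm apart, both pointing along its x. Origin under the middle between the two rails, rails at x = -62 and +62 mm; the tools' handle middles lie at x = -30, y = +37.5 or -37.5 mm, 55 mm up.
- awl_grip (a point): Scratch awl, middle of its wooden handle: same handle as the gauge but no collar and a tapered point; lies in the other cradle. Leave alone.
- pencil: Yellow pencil, 150 mm long, on the bench. Leave alone.
- tape: Tape measure, black case 72 x 34 x 64 mm. Leave alone.
- square: Try square, wooden stock 115 mm, steel blade 170 mm. Leave alone.
- plane: Block plane, 160 x 42 mm, 50 mm high. Leave alone.
- offcut: Loose pine offcut 120 x 89 x 38 mm. Leave alone.
- glue: Glue bottle, 60 mm diameter, 170 mm high. Leave alone.
- driver: Screwdriver lying on the bench. Leave alone.
Not all that is in view belongs to the job. Leave any turquoise or white look-alike of the part that bears gauge_grip alone.

How it is judged:
By the outcome, as a careful person would: the job done as asked, in the order asked, and still so for the second after the job is handed in, while the arm keeps its last pose, push and grip.
It also fails if it takes over 67 s, if anything falls off the work surface, if the arm or the gripper's body presses on something with over 40 N, if the wrist force passes 120 N, or if a joint passes its speed limit or range.

### The arm

A 6-joint arm with a two-finger parallel gripper is mounted at the origin on the work surface. World frame = base frame: x ahead of the robot, y to its left, z up, the work surface at z = 0. Lengths are in m, angles in rad, forces in N, time in s.
With the tool pointing down it reaches from about 0.35 to 1 m from the base axis. Payload 7.1 kg.
Tool frame: the origin (TCP) lies midway between the tips of the shut fingers; the grasp point (between the pads) lies 19 mm behind it; z points along the fingers, y is the line along which they close (so a half turn about z gives the same grasp; the last joint's range is limited). The gripper opens to 85 mm and grips with 20 to 120 N. Pads are 22 mm wide; open, the fingers measure 114 mm over their backs; the gripper's body (76 mm by 85 mm) begins 54 mm behind the grasp point. The pads swing forward as they close: fully open they stand 13 mm farther back than shut.
Start: joints at [1.256, 0.423, 1.63, -0, 1.089, -0.019], TCP at [0.182, 0.598, 0.231] pointing down, gripper open.
Joint ranges: [-3, 3], [-0.9, 2.11], [0.09, 2.58], [-1.31, 4.45], [0.11, 2.69], [-2.54, 2.54]. Speed limits (rad/s): [2.39, 2.39, 3.01, 3.14, 3.14, 3.14].

### API

Orientations are given as a unit quaternion [x, y, z, w].
In Python, from workcell import status, imaging, order gives the robot as it stands.
- The arm moves only by the shell command python3 -m inch 'ROWS' [FORCE]. ROWS is JSON, a list of rows, each a list of 5 numbers: the closure, from -1 (fully open) to 1 (shut), then the shift along the tool's x, y, z in cm, then the turn about the tool's z in degrees. In form: [[fingers, x, y, z, twist], ...]. A call has 1 to 8 rows; each row shifts and turns the commanded pose from where the row before left it, along the tool's axes as they then stand; what a row does not reach is not made up. A row lasts 1/10 s, in which the tool goes at most 50 mm and 8.59 degrees, less where a joint would pass 70% of its speed; a pose out of reach is approached as far as the arm can. A call with a gripper value outside its range is refused whole. The fingers move at their own pace and stop on an object; FORCE is the grip in N (left out, the last holds). Time passes only in rows, so rows that do not move let the fingers close. It gives the time, the measured TCP pose, the force, the opening and the grip force at its end, in the units of the state.
- status.get_state(): the state, without advancing time (a new reading comes with each control period).
- imaging.read_camera(name): name is "side" or "top" or "wrist"; returns a dict with "img" (384x512x3 uint8, red, green, blue), "K" (3x3 intrinsics, pixels), "cam_to_world" (4x4, takes a point from camera to world coordinates); the wrist camera has in their place "hand_eye" (4x4, takes a point from camera to tool coordinates, whose origin is the TCP and whose axes are the flange's). Camera axes: x right, y up, looking along -z (the intrinsics and any distortion apply to the point x, -y, -z); pixel columns grow to the right and rows downward; lengths in m; the calibration is good to about 2 mm. The wrist camera is an equidistant fisheye: a pixel r from the principal point sees the ray r / f radians off the axis. A picture is of the moment at which its call begins: read the wrist's pose just before it. There is no depth.
- order.close_job(): hands the job in; it is judged then, once.
The state is a dict: "t": time; "joints": joint angles; "joint_velocities": joint speeds; "tau": joint torques, N m; "tool_pos": TCP position; "tcp_rot": TCP orientation; "force": force on the tool from outside, world axes, zero at the start; "wrist_torque": the same for the moment, N m; "opening": opening from 0.0 (shut) to 1.0 (fully open); "finger_force": force on a finger pad.
Only numpy, scipy, OpenCV 4.12 (cv2) and the standard library are available. Lean on these libraries where they do the work, as an engineer would, in place of code of your own. Each camera call takes 0.05 s, during which the arm holds its last target. There are 200 camera calls.

## Working session

There is one attempt and no reset: what is moved stays moved. The work goes in short steps, Python scripts to look and compute and a shell command to move; the robot and the scene stay as the last step left them, time stands still between calls to the robot, and variables do not carry over. Pictures are saved under pics/ and viewed, at most 10 in all, crops included, and the job is handed in when it is done.

```bash
mkdir -p pics; ls; python3 - <<'E'
from workcell import status, imaging
import cv2,numpy as np
s=status.get_state();print(s)
for n in("top","side","wrist"):
    c=imaging.read_camera(n);cv2.imwrite(f"pics/{n}0.png",c["img"][:,:,::-1]);print(n,{k:np.round(v,4).tolist() for k,v in c.items() if k!="img"})
E
```

```text
pics
{'t': 0.0, 'joints': array([ 1.25601881e+00,  4.23871595e-01,  1.63071466e+00,  2.17685276e-06,
        1.08858602e+00, -1.89850174e-02]), 'joint_velocities': array([ 0.00049036, -0.0009595 ,  0.00021903, -0.00104086,  0.00158916,
        0.00028253]), 'tau': array([ 3.50801120e-04, -5.57393432e+01, -2.81730616e+01, -3.78397874e-05,
        7.46503909e-03, -3.12613535e-07]), 'tool_pos': array([0.18197896, 0.59733564, 0.2305168 ]), 'tcp_rot': array([ 1.47358128e-01,  9.89082888e-01, -7.78676825e-04, -1.32143970e-04]), 'force': array([-0.31975092, -0.16305424,  0.03301395]), 'wrist_torque': array([-0.0159678 ,  0.00117036, -0.01566456]), 'finger_force': 0.0, 'opening': 1.0000407107599674}
top {'K': [[395.6912, 0.0, 259.7973], [0.0, 395.6912, 190.1208], [0.0, 0.0, 1.0]], 'cam_to_world': [[0.0147, 0.9985, -0.0527, 0.4153], [-0.9999, 0.0146, -0.0028, -0.0426], [-0.002, 0.0527, 0.9986, 1.5999], [0.0, 0.0, 0.0, 1.0]]}
side {'K': [[409.9699, 0.0, 258.4299], [0.0, 409.9699, 192.6223], [0.0, 0.0, 1.0]], 'cam_to_world': [[0.7136, 0.3471, -0.6085, -0.2802], [-0.7002, 0.3806, -0.604, -0.8284], [0.0219, 0.8571, 0.5146, 0.8043], [0.0, 0.0, 0.0, 1.0]]}
wrist {'K': [[297.3186, 0.0, 259.4677], [0.0, 297.3186, 190.4302], [0.0, 0.0, 1.0]], 'hand_eye': [[-0.0, 0.945, 0.327, 0.0841], [1.0, -0.0, 0.0001, 0.0001], [0.0001, 0.327, -0.945, -0.1423], [0.0, 0.0, 0.0, 1.0]]}
```

```bash
python3 - <<'E'
import cv2
a=cv2.imread("pics/top0.png");b=cv2.imread("pics/side0.png")
cv2.imwrite("pics/a.png",cv2.resize(a[40:340,40:440],(800,600),interpolation=2));cv2.imwrite("pics/b.png",cv2.resize(b,(800,600),interpolation=2))
E
```

```text
(no output)
```

View pics/a.png

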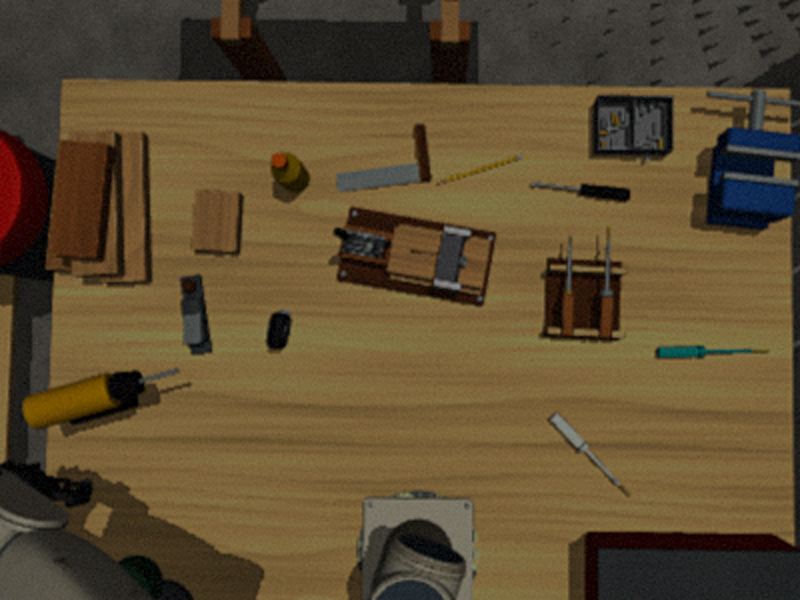

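View pics/b.png

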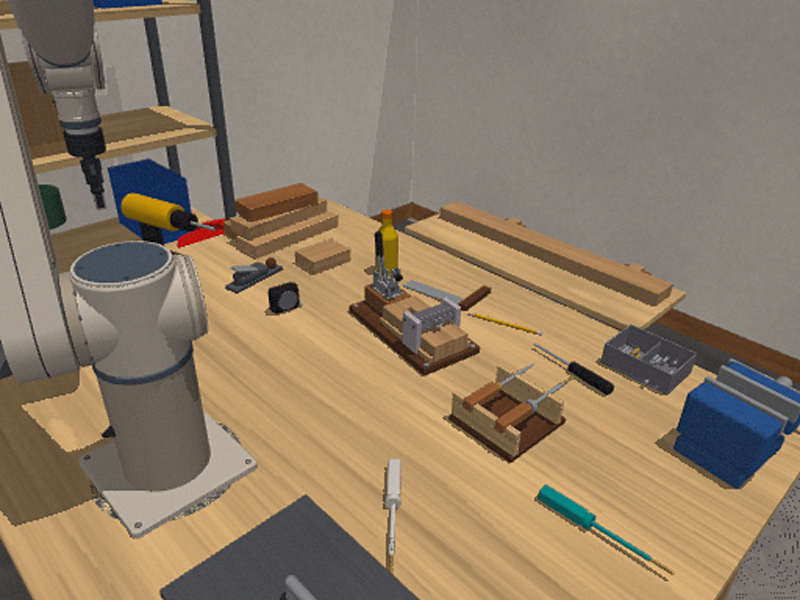

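```bash
python3 - <<'E'
import cv2,numpy as np
a=cv2.imread("pics/top0.png");b=cv2.imread("pics/side0.png")
z=lambda im,x,y:cv2.resize(im[y:y+75,x:x+100],(400,300),interpolation=cv2.INTER_CUBIC)
cv2.imwrite("pics/c.png",np.clip(1.5*np.vstack([np.hstack([z(a,195,130),z(a,290,145)]),np.hstack([z(b,215,160),z(b,275,225)])]),0,255))
E
```

```text
[ WARN:0@0.038] global loadsave.cpp:1063 imwrite_ Unsupported depth image for selected encoder is fallbacked to CV_8U.
```

View pics/c.png

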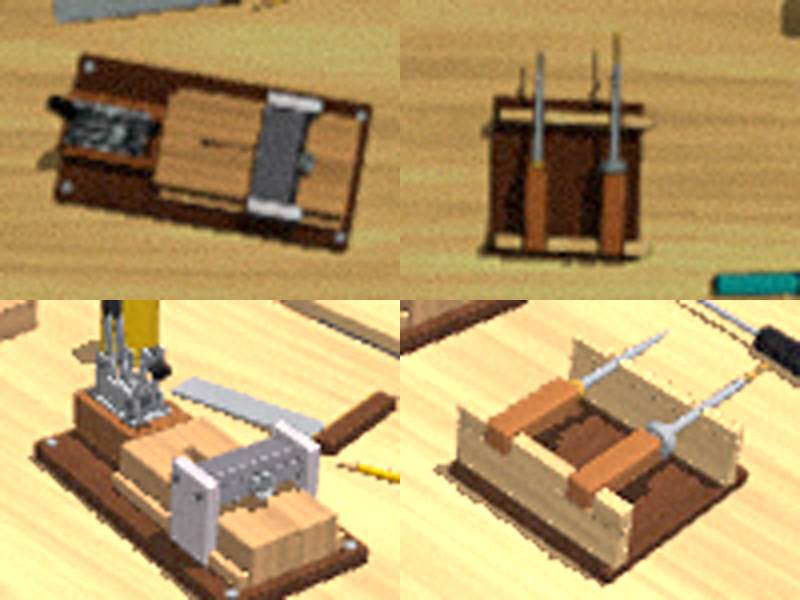

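```bash
cat > h.py <<'E'
from workcell import status, imaging
import cv2,numpy as np
from scipy.spatial.transform import Rotation as R
def ray(c,px,T=None):
    K=c["K"];x=(px[0]-K[0,2])/K[0,0];y=(px[1]-K[1,2])/K[1,1]
    if T is None: d=np.array([x,-y,-1.]);T=c["cam_to_world"]
    else:
        th=np.hypot(x,y);k=np.sin(th)/max(th,1e-9);d=np.array([x*k,-y*k,-np.cos(th)]);T=T@c["hand_eye"]
    return T[:3,3],T[:3,:3]@d
def onz(c,px,z,T=None):
    o,d=ray(c,px,T);return o+d*(z-o[2])/d[2]
def tool(s=None):
    s=s or status.get_state();T=np.eye(4);T[:3,:3]=R.from_quat(s["tcp_rot"]).as_matrix();T[:3,3]=s["tool_pos"];return T
def proj(c,P,T=None):
    M=c["cam_to_world"] if T is None else T@c["hand_eye"]
    p=np.linalg.inv(M)@np.append(P,1);q=np.array([p[0],-p[1],-p[2]]);K=c["K"]
    if T is None: u=q[:2]/q[2]
    else: r=np.hypot(*q[:2]);u=q[:2]/r*np.arctan2(r,q[2])
    return u*K[0,0]+K[:2,2]
E
python3 - <<'E'
from h import *
np.set_printoptions(precision=4,suppress=True)
c=imaging.read_camera("top")
P=lambda px,o:np.array(px)/4+o-0.125
J=[onz(c,P(p,(195,130)),.018)[:2] for p in [(80,55),(370,105),(345,250),(55,200)]]
src=np.array([[.1,-.075],[-.2,-.075],[-.2,.075],[.1,.075]])
print(J)
A,_=cv2.estimateAffinePartial2D(src,np.array(J));print("jig A",A,np.degrees(np.arctan2(A[1,0],A[0,0])),np.hypot(A[0,0],A[1,0]),src@A[:,:2].T+A[:,2]-J)
yaw=np.arctan2(A[1,0],A[0,0]);print("mouth via jig",A@[-.148,0,1],"direct",onz(c,P((306,162),(195,130)),.077))
print("hinge",A@[.075,0,1])
for n,p,z in [("handle rear",(215,250),.066),("collar",(214,167),.055),("tip",(216,35),.055),("awl tip",(140,55),.055),("awl rear",(135,250),.066)]: print(n,onz(c,P(p,(290,145)),z))
for p in [(95,97),(242,97),(88,258),(240,255)]: print("rest",onz(c,P(p,(290,145)),.012))
E
```

```text
[array([0.6838, 0.1456]), array([ 0.6373, -0.147 ]), array([ 0.491 , -0.1236]), array([0.5369, 0.1677])]
jig A [[ 0.1534 -0.9739  0.5949]
 [ 0.9739  0.1534  0.0594]] 81.04769534261922 0.9858816098208436 [[-0.0004 -0.0004]
 [-0.      0.0001]
 [ 0.0002 -0.0003]
 [ 0.0003  0.0006]]
mouth via jig [ 0.5722 -0.0848] direct [ 0.5728 -0.0819  0.077 ]
hinge [0.6064 0.1324]
handle rear [ 0.4342 -0.3637  0.066 ]
collar [ 0.5153 -0.3648  0.055 ]
tip [ 0.6452 -0.3663  0.055 ]
awl tip [ 0.6244 -0.2918  0.055 ]
awl rear [ 0.433  -0.2863  0.066 ]
rest [ 0.587  -0.2537  0.012 ]
rest [ 0.5892 -0.4017  0.012 ]
rest [ 0.4249 -0.2479  0.012 ]
rest [ 0.4302 -0.4001  0.012 ]
```

```bash
cat >> h.py <<'E'
YAW=np.radians(81.05);D=np.array([np.cos(YAW),np.sin(YAW)]);N=np.array([-D[1],D[0]]);C=np.array([.5872,.0107])
def jig(x,y,z): return np.append(C+(x/1000+.05)*D+y/1000*N,z/1000)
def go(P):
    T=tool();d=T[:3,:3].T@(np.asarray(P)-T[:3,3])*100
    print("shift cm",d.round(2),"xyaw",round(np.degrees(np.arctan2(T[1,0],T[0,0])),2),"tilt",np.degrees(np.arccos(-T[2,2])).round(2),"jig mm",((T[:2,3]-C)@D*1000-50).round(1),((T[:2,3]-C)@N*1000).round(1),T[:3,3].round(4),"t",status.get_state()["t"])
E
python3 -m inch '[[1,-3.3,-2.4,0,-8],[1,-3.3,-2.8,0,0],[1,-3.3,-2.8,0,0],[1,-3.3,-2.8,0,0],[1,-3.3,-2.8,0,0],[1,-3.3,-2.8,0,0],[1,-3.3,-2.8,0,0],[1,-3.3,-2.8,0,0]]'
python3 -m inch '[[1,-3.3,-2.8,0,0],[1,-3.3,-2.8,0,0],[1,-3.3,-2.8,0,0],[1,-3.3,-2.8,0,0],[1,-3.3,-2.8,0,0],[1,0,0,0,0],[1,0,0,0,0]]'
python3 -c "
from h import *
go(jig(48,0,205))"
```

```text
t: 1.0
tool_pos: [0.4053, 0.3342, 0.2314]
tcp_rot: [0.078, 0.997, 0.0, 0.0]
force: [0.3, 0.7, 1.3]
opening: 0.002
finger_force: 0.0
t: 1.7
tool_pos: [0.5459, 0.1709, 0.231]
tcp_rot: [0.079, 0.997, -0.0, -0.0]
force: [0.9, 0.9, 0.2]
opening: -0.002
finger_force: 0.0
shift cm [-6.59 -5.36  2.59] xyaw 170.92 tilt 0.04 jig mm 101.8 65.8 [0.5459 0.1709 0.231 ] t 1.7
```

```bash

python3 -m inch '[[1,0,-2.7,0,0],[1,0,-2.7,0,0],[1,-2.2,0,0,0],[1,-2.2,0,0,0],[1,-2.2,0,0,0],[1,0,0,0,0]]'
python3 - <<'E'
from h import *
go(jig(48,0,162))
T=tool();w=imaging.read_camera("wrist");s=imaging.read_camera("side");t=imaging.read_camera("top")
print("pred grip wrist",proj(w,jig(86,0,173),T),"hinge",proj(w,jig(75,0,94),T),"side grip",proj(s,jig(86,0,173)),"top",proj(t,jig(86,0,173)),"mouth w",proj(w,jig(-148,0,77),T), "top",proj(t,jig(-148,0,77)))
a=cv2.resize(w["img"][...,::-1],(533,400));b=cv2.resize(s["img"][120:220,190:290,::-1],(267,400//1),interpolation=2)
z=cv2.resize(t["img"][120:220,180:313,::-1],(533,400))
b=cv2.resize(s["img"][100:250,180:280,::-1],(267,400),interpolation=2)
cv2.imwrite("pics/d.png",np.hstack([a,b]))
E
```

```text
t: 2.3
tool_pos: [0.6038, 0.1091, 0.2313]
tcp_rot: [0.078, 0.997, 0.0, 0.001]
force: [-0.3, 0.1, -1.1]
opening: 0.002
finger_force: 0.0
shift cm [ 0.12 -0.18  6.93] xyaw 171.1 tilt 0.08 jig mm 49.8 -1.1 [0.6038 0.1091 0.2313] t 2.3
pred grip wrist [308.56614137 207.83747403] hinge [285.02950248 177.09290805] side grip [241.13250317 153.76471083] top [209.67365202 156.98141921] mouth w [ 89.51198233 174.25799394] top [272.46157974 170.59640966]
```

View pics/d.png

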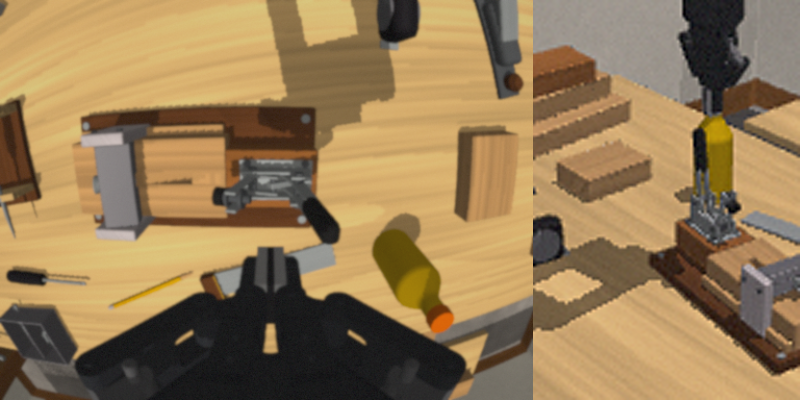

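```bash

python3 -m inch '[[1,0.1,-0.2,2.2,0],[1,0,0,2.2,0],[1,0,0,2.1,0],[1,0,0.8,0,0],[1,0,0.8,0,0],[1,0,0,0,0]]'
python3 -m inch '[[1,0,0.44,0.04,0],[1,0,0.44,0.04,0],[1,0,0.61,0.16,0],[1,0,0.61,0.16,0],[1,0,0.58,0.26,0],[1,0,0.58,0.26,0],[1,0,0,0,0]]'
python3 -c "
from h import *
go(jig(97,0,157))"
```

```text
t: 3.05
tool_pos: [0.6043, 0.1238, 0.1678]
tcp_rot: [0.077, 0.997, 0.0, 0.001]
force: [0.2, -1.3, 0.5]
opening: 0.0
finger_force: 0.0
t: 3.75
tool_pos: [0.6085, 0.1551, 0.1564]
tcp_rot: [0.078, 0.997, -0.0, -0.0]
force: [-0.4, 0.4, -0.4]
opening: -0.002
finger_force: 0.0
shift cm [-0.15  0.1  -0.06] xyaw 171.09 tilt 0.05 jig mm 96.0 1.5 [0.6085 0.1551 0.1564] t 3.75
```

```bash

python3 -m inch '[[1,-0.15,0.57,0.35,0],[1,0,0.52,0.35,0],[1,0,0.46,0.44,0],[1,0,0.46,0.44,0],[1,0,0.37,0.51,0],[1,0,0.37,0.51,0],[1,0,0.28,0.56,0],[1,0,0.28,0.56,0]]'
python3 -m inch '[[1,0,0.14,0.43,0],[1,0,0.14,0.43,0],[1,0,0.1,0.25,0],[1,0,0,0.25,0],[1,0,0.04,0.25,0],[1,0,0,0,0],[1,0,0,0,0]]'
python3 -c "
from h import *
go(jig(133,0,103))"
```

```text
t: 4.55
tool_pos: [0.6154, 0.1871, 0.1196]
tcp_rot: [0.078, 0.997, 0.0, -0.0]
force: [-0.9, -0.9, 3.6]
opening: 0.001
finger_force: 1.7
t: 5.25
tool_pos: [0.6159, 0.1907, 0.1055]
tcp_rot: [0.078, 0.997, -0.0, 0.0]
force: [-6.0, -2.1, 14.8]
opening: 0.001
finger_force: 7.1
shift cm [0.04 0.08 0.25] xyaw 171.04 tilt 0.01 jig mm 132.2 -0.4 [0.6159 0.1907 0.1055] t 5.25
```

```bash

python3 -m inch '[[1,0,0,-2,0],[1,0,0,-4,0],[1,0,0,-4,0],[1,0,0,-3,8.5],[1,0,0,0,8.5],[1,0,0,0,8.5],[1,0,0,0,8.5],[1,0,0,0,8.5]]'
python3 -m inch '[[1,0,0,0,8.5],[1,0,0,0,8.5],[1,0,0,0,8.5],[1,0,0,0,8.5],[1,0,0,0,8.5],[1,0,0,0,8.5],[1,0,0,0,8.5],[1,0,0,0,8.5]]'
python3 -m inch '[[1,0,0,0,8.5],[1,0,0,0,8.5],[1,0,0,0,8.5],[1,0,0,0,8.5],[0.5,0,0,0,8.5],[0.2,0,0,0,8.5],[0,0,0,0,8.5],[0,0,0,0,0]]'
python3 - <<'E'
from h import *
go([.467,-.364,.16])
s=imaging.read_camera("side")
print(proj(s,jig(75+79,0,100)))
cv2.imwrite("pics/e.png",cv2.resize(s["img"][100:250,180:380,::-1],(800,600),interpolation=2))
E
```

```text
t: 6.05
tool_pos: [0.6159, 0.1908, 0.2338]
tcp_rot: [0.437, 0.9, -0.0, 0.0]
force: [0.1, 0.3, -0.0]
opening: 0.001
finger_force: 0.0
t: 6.85
tool_pos: [0.6159, 0.1908, 0.2337]
tcp_rot: [0.865, 0.501, -0.0, 0.0]
force: [-0.0, 1.5, 0.4]
opening: -0.005
finger_force: 0.0
t: 7.65
tool_pos: [0.6159, 0.1908, 0.2337]
tcp_rot: [1.0, 0.008, -0.0, 0.0]
force: [0.1, -0.6, 0.6]
opening: 0.502
finger_force: 0.0
shift cm [-15.82  55.22   7.38] xyaw 0.97 tilt 0.01 jig mm 132.3 -0.3 [0.6159 0.1908 0.2337] t 7.65
[231.13270635 164.78553815]
```

View pics/e.png

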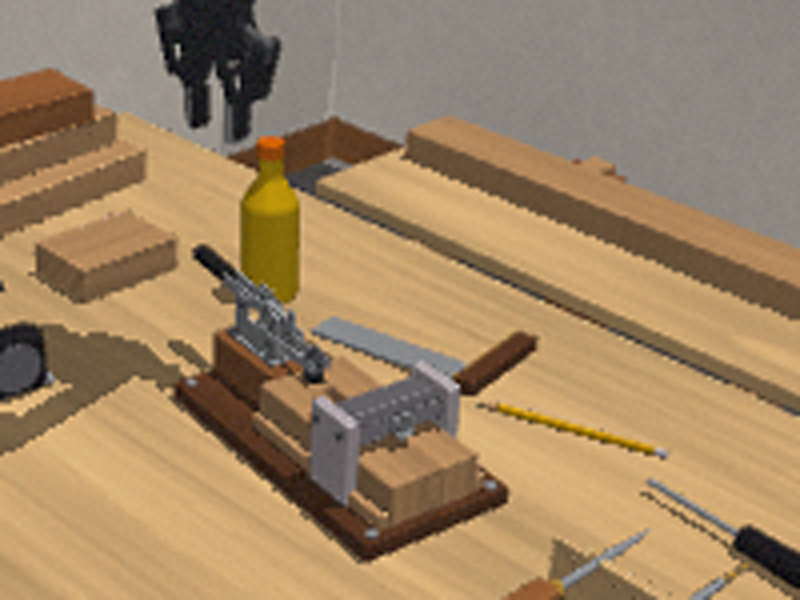

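```bash

python3 -m inch '[[0,-1.3,4.6,0,0],[0,-1.3,4.6,0,0],[0,-1.3,4.6,0,0],[0,-1.3,4.6,0,0],[0,-1.3,4.6,0,0],[0,-1.3,4.6,0,0],[0,-1.3,4.6,0,0],[0,-1.3,4.6,0,0]]'
python3 -m inch '[[0,-1.3,4.6,0,0],[0,-1.3,4.6,0,0],[0,-1.3,4.6,0,2],[0,-1.3,4.6,0,0],[0,0,0,0,0],[0,0,0,0,0]]'
python3 - <<'E'
from h import *
go([.467,-.364,.16])
T=tool();w=imaging.read_camera("wrist")
print(proj(w,[.467,-.364,.066],T),proj(w,[.519,-.365,.055],T),proj(w,[.645,-.366,.055],T))
cv2.imwrite("pics/f.png",cv2.resize(w["img"][...,::-1],(800,600),interpolation=2))
E
```

```text
t: 8.5
tool_pos: [0.518, -0.1807, 0.234]
tcp_rot: [1.0, 0.011, 0.0, 0.0]
force: [0.5, -0.3, -0.5]
opening: 0.497
finger_force: 0.0
t: 9.1
tool_pos: [0.4678, -0.3643, 0.2336]
tcp_rot: [1.0, -0.008, -0.0, -0.0]
force: [0.5, 0.8, -0.1]
opening: 0.502
finger_force: 0.0
shift cm [-0.08 -0.02  7.36] xyaw -0.92 tilt 0.03 jig mm -439.0 59.6 [ 0.4678 -0.3643  0.2336] t 9.1
[259.2936811  171.33026488] [259.44702848 122.20710392] [258.46360047   7.78904572]
```

View pics/f.png

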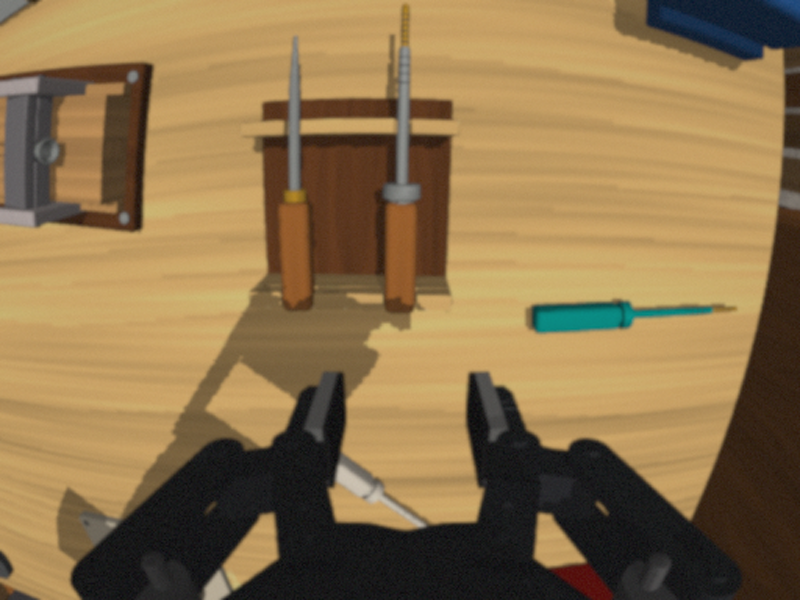

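```bash
python3 - <<'E'
from h import *
w=imaging.read_camera("wrist");T=tool()
for n,p,z in[("collar",(402,186),.068),("coll base",(401,197),.066),("tip",(405,5),.055),("rear",(400,305),.066),("rodtip",(404,48),.055),("frontrail",(403,128),.062),("awlrear",(297,305),.066),("mouth",(46,151),.077)]:
    print(n,onz(w,np.array(p)/1.5625-.2,z,T).round(4))
go([.467,-.364,.036])
E
```

```text
collar [ 0.5246 -0.3607  0.068 ]
coll base [ 0.517  -0.3599  0.066 ]
tip [ 0.6513 -0.3645  0.055 ]
rear [ 0.4405 -0.3579  0.066 ]
rodtip [ 0.6197 -0.3634  0.055 ]
frontrail [ 0.5633 -0.3619  0.062 ]
awlrear [ 0.4415 -0.2833  0.066 ]
mouth [ 0.5761 -0.0805  0.077 ]
shift cm [-0.15  0.17 19.76] xyaw -0.82 tilt 0.04 jig mm -437.1 59.1 [ 0.4686 -0.3625  0.2336] t 9.2
```

```bash

python3 -m inch '[[0,0.8,-0.1,4,0.5],[0,0,0,4,0],[0,0,0,4,0],[0,0,0,4,0],[0,0,0,2.5,0],[0,0,0,1.2,0],[0,0,0,0,0]]'
python3 -m inch '[[1,0,0,0,0],[1,0,0,0,0],[1,0,0,0,0],[1,0,0,0,0],[1,0,0,0,0],[1,0,0,0,0]]' 30
python3 -c "
from h import *
go([.477,-.3615,.12])"
```

```text
t: 9.9
tool_pos: [0.4763, -0.3608, 0.0356]
tcp_rot: [1.0, -0.011, -0.001, -0.001]
force: [-0.9, 0.6, 0.5]
opening: 0.502
finger_force: 0.0
t: 10.5
tool_pos: [0.4777, -0.3619, 0.0385]
tcp_rot: [1.0, -0.013, 0.001, -0.0]
force: [3.5, 6.5, -1.3]
opening: 0.254
finger_force: 29.7
shift cm [-0.05 -0.04 -8.15] xyaw -1.47 tilt 0.12 jig mm -435.1 50.2 [ 0.4777 -0.3619  0.0385] t 10.5
```

```bash

python3 -m inch '[[1,0,0,-1.5,0],[1,0,0,-2.5,0],[1,0,0,-4,0],[1,0,0,-4,0],[1,0,0,-4,0],[1,0,0,-2,0],[1,0,0,0,0]]'
python3 - <<'E'
from h import *
c=imaging.read_camera("top")
for p in [(295,103),(272,208)]:
    P=onz(c,np.array(p)/4+[195,130],.096);print(P,((P[:2]-C)@D*1000-50),((P[:2]-C)@N*1000))
T=tool();w=imaging.read_camera("wrist")
cv2.imwrite("pics/g.png",cv2.resize(w["img"][0:288,64:448,::-1],(800,600),interpolation=2))
go(jig(-110,-90,170))
E
```

```text
t: 11.2
tool_pos: [0.4785, -0.3643, 0.2229]
tcp_rot: [1.0, -0.013, 0.004, 0.003]
force: [0.6, -0.5, 0.2]
opening: 0.255
finger_force: 29.7
[ 0.62677852 -0.07063133  0.096     ] -124.18375055020329 -51.74954796480411
[ 0.52585728 -0.05009104  0.096     ] -119.59411993385174 51.13843176706218
shift cm [ 18.25 -30.48   4.8 ] xyaw -1.45 tilt 0.13 jig mm -436.0 51.2 [ 0.4765 -0.3626  0.2182] t 11.3
```

View pics/g.png

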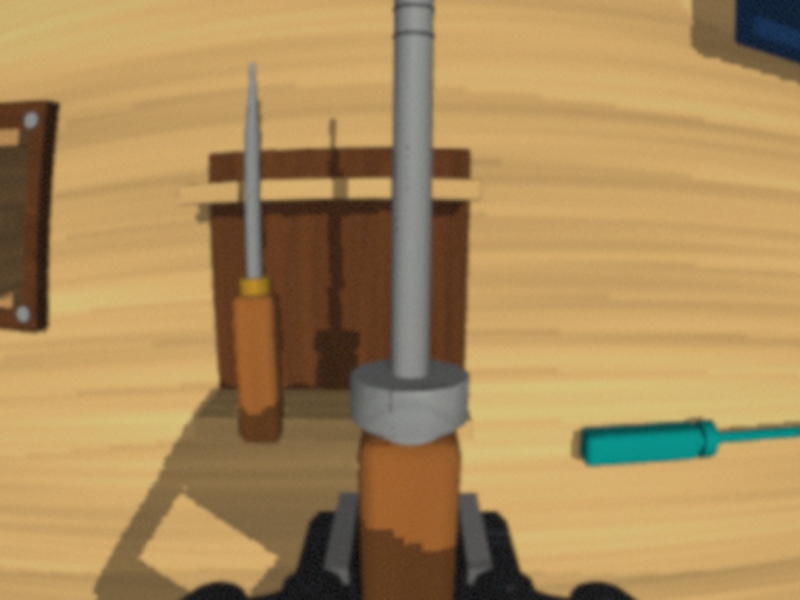

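```bash

python3 -m inch '[[1,2.2,-3.8,0,0],[1,2.2,-3.8,0,0],[1,2.2,-3.8,0,0],[1,2.2,-3.8,0,0],[1,2.2,-3.8,0,0],[1,2.2,-3.8,0,0],[1,2.2,-3.8,0,0],[1,2,-2.2,0,7.5]]'
python3 -m inch '[[1,0,0,0,0],[1,0,0,0,0]]'
python3 -c "
from h import *
go(jig(-122,-86,110))"
```

```text
t: 12.1
tool_pos: [0.6575, -0.0759, 0.2148]
tcp_rot: [0.997, -0.078, -0.002, -0.0]
force: [0.6, 0.0, -1.0]
opening: 0.251
finger_force: 29.7
t: 12.3
tool_pos: [0.6568, -0.0784, 0.2149]
tcp_rot: [0.997, -0.077, -0.002, 0.0]
force: [0.8, 0.7, -1.8]
opening: 0.249
finger_force: 29.7
shift cm [ 0.37 -0.52 10.49] xyaw -8.79 tilt 0.19 jig mm -127.1 -82.6 [ 0.6568 -0.0784  0.2149] t 12.3
```

```bash

python3 -m inch '[[1,0.4,-0.5,4,0],[1,0,0,4,0],[1,0,0,2.5,0],[1,0,0,0,0]]' 25
python3 -m inch '[[1,0,0,0.6,0],[1,0,0,0.6,0],[1,0,0,0.4,0],[1,0,0,0,0]]'
python3 -m inch '[[1,0,0,0.3,0],[1,0,0,0.3,0],[1,0,0,0.3,0],[1,0,0,0.2,0],[1,0,0,0,0]]'
python3 - <<'E'
from h import *
go(jig(-122,-86,80))
T=tool();w=imaging.read_camera("wrist");s=imaging.read_camera("side")
G=np.array([0,0,-.019])
for th in(0,5,10,15,20):
    t=np.radians(th);u=np.array([np.cos(t),0,np.sin(t)])
    P=lambda d:(T@np.append(G+u*d,1))[:3]
    print(th,"collar",proj(w,P(.045),T).round(1),"rodtip",proj(w,P(.141),T).round(1),"pin",proj(w,P(.175),T).round(1),"side",proj(s,P(.045)).round(1),proj(s,P(.175)).round(1))
a=cv2.resize(w["img"][0:240,160:360,::-1],(500,600),interpolation=2)
b=cv2.resize(s["img"][140:240,250:300,::-1],(300,600),interpolation=2)
cv2.imwrite("pics/h.png",np.hstack([a,b]))
E
```

```text
t: 12.7
tool_pos: [0.6581, -0.0755, 0.1069]
tcp_rot: [0.997, -0.078, -0.005, -0.0]
force: [-0.3, -0.4, -1.7]
opening: 0.251
finger_force: 29.7
t: 13.1
tool_pos: [0.6626, -0.0748, 0.0962]
tcp_rot: [0.997, -0.078, 0.0, 0.0]
force: [-0.1, 0.6, -1.1]
opening: 0.252
finger_force: 29.7
t: 13.6
tool_pos: [0.6644, -0.0747, 0.0867]
tcp_rot: [0.997, -0.078, 0.002, -0.0]
force: [0.6, 0.4, 7.2]
opening: 0.253
finger_force: 31.2
shift cm [-0.35 -0.03  0.67] xyaw -8.94 tilt 0.23 jig mm -122.3 -89.5 [ 0.6644 -0.0747  0.0867] t 13.6
0 collar [259.5 184.3] rodtip [259.5 -35.8] pin [259.5 -96.5] side [307.1 184.3] [334.3 174.3]
5 collar [259.5 182. ] rodtip [259.5 -24.5] pin [259.5 -79.3] side [306.9 185.3] [333.6 178. ]
10 collar [259.5 180.5] rodtip [259.5 -12.9] pin [259.5 -62.7] side [306.7 186.3] [332.8 181.8]
15 collar [259.5 179.8] rodtip [259.5  -1.2] pin [259.5 -46.5] side [306.5 187.3] [331.7 185.6]
20 collar [259.5 179.9] rodtip [259.5  10.7] pin [259.5 -30.7] side [306.1 188.3] [330.3 189.4]
```

View pics/h.png

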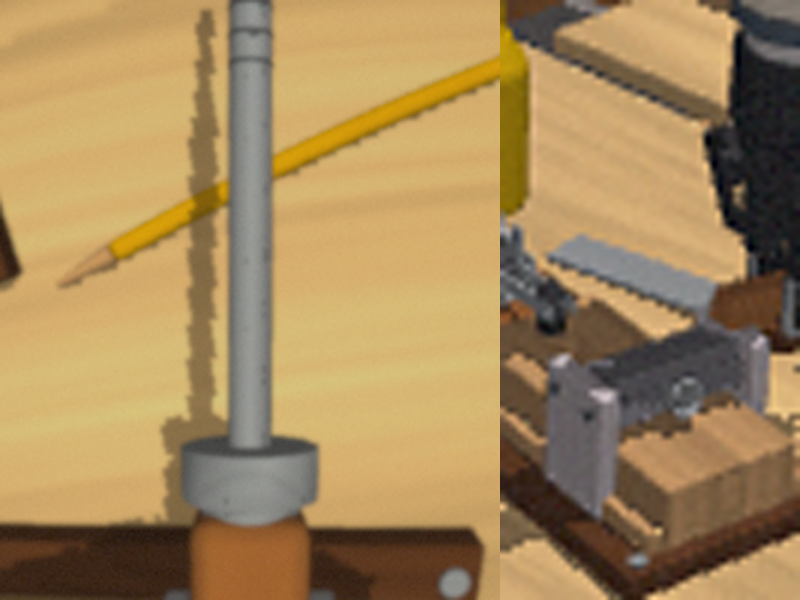

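```bash

python3 -m inch '[[1,-0.3,0,0.2,0],[1,0,0,0.2,0],[1,0,0,0.2,0],[1,0,0,0.2,0],[1,0,0,0,0]]'
cat >> h.py <<'E'
def gp(d,th,w,T):
    t=np.radians(th);return proj(w,(T@np.array([np.cos(t)*d,0,-.019+np.sin(t)*d,1]))[:3],T)
def rodrows(w):
    g=w["img"][:,:,:].astype(int).mean(2)[:,256:263].mean(1);return g
E
python3 - <<'E'
from h import *
go(jig(-122,-86,80))
T=tool();w=imaging.read_camera("wrist")
for d in(.1,.11,.115,.12,.125,.13):print(d,[gp(d,th,w,T)[1].round(1) for th in(0,4,8,12,16)])
g=rodrows(w);print(g[:200:1].round().astype(int)[:60]);
E
```

```text
t: 14.2
tool_pos: [0.6648, -0.0747, 0.0806]
tcp_rot: [0.997, -0.078, 0.006, 0.0]
force: [6.4, 0.1, 12.6]
opening: 0.257
finger_force: 34.0
shift cm [-0.39 -0.03  0.06] xyaw -8.94 tilt 0.65 jig mm -122.3 -89.9 [ 0.6648 -0.0747  0.0806] t 14.2
0.1 [np.float64(55.0), np.float64(57.5), np.float64(60.7), np.float64(64.6), np.float64(69.1)]
0.11 [np.float64(31.5), np.float64(35.5), np.float64(40.2), np.float64(45.4), np.float64(51.1)]
0.115 [np.float64(20.0), np.float64(24.8), np.float64(30.2), np.float64(36.1), np.float64(42.4)]
0.12 [np.float64(8.8), np.float64(14.4), np.float64(20.5), np.float64(27.1), np.float64(34.0)]
0.125 [np.float64(-2.3), np.float64(4.1), np.float64(11.0), np.float64(18.3), np.float64(25.8)]
0.13 [np.float64(-13.1), np.float64(-5.8), np.float64(1.8), np.float64(9.7), np.float64(17.8)]
[137 138 140 139 137 129 107  96 109 126 136 140 141 140 135 121 108 120
 135 140 142 142 142 140 132 113 105 123 138 142 144 144 143 144 135 118
 111 128 141 145 145 144 145 146 145 146 146 145 146 146 147 146 146 146
 147 147 147 147 147 147]
```

```bash

python3 -m inch '[[1,0,0,0.1,0],[1,0,0,0,0],[1,0,0,-1.5,0],[1,0,0,-3,0],[1,0,0,-3,0],[1,0,0,-3,0],[1,0,0,0,0]]'
cat >> h.py <<'E'
def tilt():
    from scipy.signal import find_peaks
    T=tool();w=imaging.read_camera("wrist");g=rodrows(w)[:110];k,_=find_peaks(-g,prominence=12)
    print("grooves",k,{th:[gp(d,th,w,T)[1].round(1) for d in(.1172,.1222,.132+.0)] for th in(0,4,8,12,14,16,18,20)})
E
python3 - <<'E'
from h import *
tilt();go(jig(-122,-86,170))
E
```

```text
t: 14.95
tool_pos: [0.6619, -0.0744, 0.1859]
tcp_rot: [0.997, -0.078, 0.004, 0.0]
force: [0.1, 0.7, -1.0]
opening: 0.25
finger_force: 32.5
grooves [ 9 18 27 37] {0: [np.float64(15.0), np.float64(3.9), np.float64(-17.3)], 4: [np.float64(20.2), np.float64(9.8), np.float64(-9.7)], 8: [np.float64(25.9), np.float64(16.3), np.float64(-1.8)], 12: [np.float64(32.1), np.float64(23.2), np.float64(6.3)], 14: [np.float64(35.4), np.float64(26.7), np.float64(10.5)], 16: [np.float64(38.7), np.float64(30.4), np.float64(14.7)], 18: [np.float64(42.1), np.float64(34.1), np.float64(19.0)], 20: [np.float64(45.6), np.float64(37.8), np.float64(23.3)]}
shift cm [ 0.02 -0.05  1.34] xyaw -8.94 tilt 0.23 jig mm -122.5 -85.7 [ 0.6606 -0.0743  0.1834] t 15.0
```

```bash

python3 -m inch '[[1,0,0,0,-8.5],[1,0,0,0,-8.5],[1,0,0,0,-8.5],[1,0,0,0,-8.5],[1,0,0,0,-8.5],[1,0,0,0,-8.5],[1,0,0,0,-8.5],[1,0,0,0,-8.5]]' 30
python3 -m inch '[[1,0,0,0,-8.5],[1,0,0,0,-8.5],[1,0,0,0,-5],[1,-4,-2,0,0],[1,-4,-2,0,0],[1,-4,-2,0,0],[1,-4,-2.6,0,0],[1,-4,0,0,0]]'
python3 -m inch '[[1,-1.9,0,1,0],[1,0,0,0,0],[1,0,0,0,0]]'
python3 -c "
from h import *
go(jig(-345,0.5,110));tilt()"
```

```text
t: 15.8
tool_pos: [0.6582, -0.074, 0.179]
tcp_rot: [0.869, 0.496, -0.001, -0.001]
force: [1.0, -0.1, -1.2]
opening: 0.25
finger_force: 32.4
t: 16.6
tool_pos: [0.5387, -0.2581, 0.1788]
tcp_rot: [0.76, 0.65, -0.001, -0.003]
force: [1.1, 0.7, -0.9]
opening: 0.251
finger_force: 32.4
t: 16.9
tool_pos: [0.5399, -0.2764, 0.1693]
tcp_rot: [0.76, 0.649, -0.0, -0.001]
force: [-0.5, 0.1, -1.4]
opening: 0.248
finger_force: 32.4
shift cm [-0.41  0.17  5.93] xyaw 81.01 tilt 0.17 jig mm -341.0 2.1 [ 0.5399 -0.2764  0.1693] t 16.9
grooves [ 8 18 27 37 93] {0: [np.float64(14.3), np.float64(3.2), np.float64(-18.0)], 4: [np.float64(19.5), np.float64(9.2), np.float64(-10.3)], 8: [np.float64(25.3), np.float64(15.7), np.float64(-2.4)], 12: [np.float64(31.5), np.float64(22.6), np.float64(5.8)], 14: [np.float64(34.8), np.float64(26.2), np.float64(10.0)], 16: [np.float64(38.1), np.float64(29.8), np.float64(14.2)], 18: [np.float64(41.6), np.float64(33.5), np.float64(18.5)], 20: [np.float64(45.1), np.float64(37.3), np.float64(22.8)]}
```

```bash

python3 -m inch '[[1,-0.4,0.17,2,0],[1,0,0,2,0],[1,0,0,1.9,0],[1,0,0,0,0]]'
python3 - <<'E'
from h import *
go(jig(-341,0.5,109.8))
t=imaging.read_camera("top");s=imaging.read_camera("side");T=tool()
th=np.radians(14.7);P=lambda d:(T@np.array([np.cos(th)*d,0,-.019+np.sin(th)*d,1]))[:3]
M=jig(-148,0,77)
o=lambda px,x0,y0,k:((px-[x0,y0]+.5)*k).round(0)
for d in(.045,.141,.175): print(d,"top",o(proj(t,P(d)),255,160,8),"side",o(proj(s,P(d)),260,195,8)+[400,0])
print("mouth",o(proj(t,M),255,160,8),o(proj(s,M),260,195,8)+[400,0])
a=cv2.resize(t["img"][160:235,255:305,::-1],(400,600),interpolation=2)
b=cv2.resize(s["img"][195:270,260:310,::-1],(400,600),interpolation=2)
cv2.imwrite("pics/i.png",np.hstack([a,b]))
E
```

```text
t: 17.35
tool_pos: [0.5404, -0.2789, 0.1092]
tcp_rot: [0.759, 0.651, -0.001, -0.003]
force: [1.2, 0.2, -1.1]
opening: 0.247
finger_force: 32.3
shift cm [ 0.23  0.07 -0.06] xyaw 81.16 tilt 0.31 jig mm -343.3 1.2 [ 0.5404 -0.2789  0.1092] t 17.35
0.045 top [468. 134.] side [831. 186.]
0.141 top [269. 105.] side [666. 126.]
0.175 top [200.  96.] side [612. 106.]
mouth [144.  89.] [569.  95.]
```

View pics/i.png

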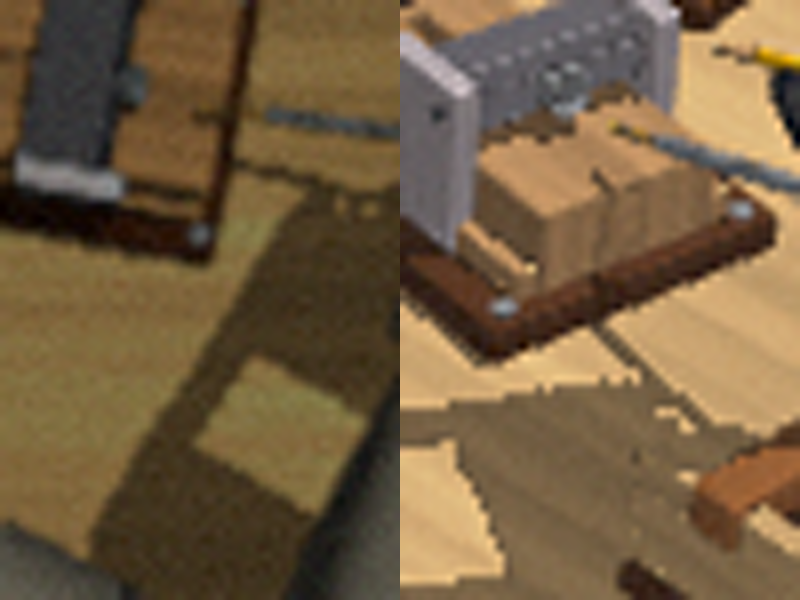

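```bash
cat >> h.py <<'E'
def tri(t,pt,s,ps):
    o1,d1=ray(t,pt);o2,d2=ray(s,ps);d1/=np.linalg.norm(d1);d2/=np.linalg.norm(d2)
    k=np.linalg.lstsq(np.stack([d1,-d2],1),o2-o1,rcond=None)[0];a=o1+k[0]*d1;b=o2+k[1]*d2
    P=(a+b)/2;return P.round(4),np.linalg.norm(a-b).round(4),"jig",(((P[:2]-C)@D*1000-50).round(1),((P[:2]-C)@N*1000).round(1))
E
python3 - <<'E'
from h import *
t=imaging.read_camera("top");s=imaging.read_camera("side")
f=lambda p,x0,y0,ox:(np.array(p)-[ox,0])/8.+[x0,y0]-.5
for n,a,b in[("pin",(197,115),(612,128)),("rod",(268,117),(656,140)),("mouth",(138,88),(562,82)),("mouth",(138,88),(565,90))]:
    print(n,tri(t,f(a,255,160,0),s,f(b,260,195,400)))
E
```

```text
pin (array([ 0.5618, -0.1144,  0.0791]), np.float64(0.0069), 'jig', (np.float64(-177.5), np.float64(5.6)))
rod (array([ 0.5578, -0.1453,  0.0905]), np.float64(0.0001), 'jig', (np.float64(-208.7), np.float64(4.7)))
mouth (array([ 0.5715, -0.083 ,  0.0822]), np.float64(0.0007), 'jig', (np.float64(-145.0), np.float64(0.9)))
mouth (array([ 0.5723, -0.0835,  0.0782]), np.float64(0.0004), 'jig', (np.float64(-145.3), np.float64(0.1)))
```

```bash

python3 -m inch '[[1,0,0.42,-0.25,0],[1,0,0,0,0],[1,0.97,0,0.26,0],[1,0.97,0,0.26,0],[1,0,0,0,0]]'
python3 -m inch '[[1,0.48,0,0.13,0],[1,0.48,0,0.13,0],[1,0.48,0,0.13,0],[1,0.48,0,0.13,0],[1,0,0,0,0]]'
python3 -m inch '[[1,0.48,0,0.13,0],[1,0.48,0,0.13,0],[1,0,0,0,0]]'
python3 - <<'E'
from h import *
go(jig(-148-.045*966,-3,77+12-19))
t=imaging.read_camera("top");s=imaging.read_camera("side");T=tool()
a=cv2.resize(t["img"][150:225,255:305,::-1],(400,600),interpolation=2)
b=cv2.resize(s["img"][185:260,250:300,::-1],(400,600),interpolation=2)
cv2.imwrite("pics/j.png",np.hstack([a,b]))
E
```

```text
t: 18.05
tool_pos: [0.5483, -0.2611, 0.1085]
tcp_rot: [0.76, 0.65, -0.0, -0.001]
force: [0.4, -0.1, -0.7]
opening: 0.253
finger_force: 32.3
t: 18.55
tool_pos: [0.5517, -0.2432, 0.1037]
tcp_rot: [0.76, 0.65, -0.0, -0.0]
force: [0.1, 0.3, -1.6]
opening: 0.252
finger_force: 32.3
t: 18.85
tool_pos: [0.5532, -0.2338, 0.1011]
tcp_rot: [0.76, 0.65, -0.0, -0.0]
force: [-0.3, 0.7, -1.3]
opening: 0.255
finger_force: 32.4
shift cm [10.53 -0.14  3.12] xyaw 81.07 tilt 0.03 jig mm -296.8 -4.4 [ 0.5532 -0.2338  0.1011] t 18.85
```

```bash

python3 -m inch '[[1,0.48,0,0.13,0],[1,0.48,0,0.13,0],[1,0,0,0,0]]'
python3 -m inch '[[1,0.48,0,0.13,0],[1,0.48,0,0.13,0],[1,0,0,0,0]]'
python3 -c "
from h import *
print(status.get_state()['wrist_torque']);tilt();go(jig(-148-.045*966,-3,77+12-19))"
```

```text
t: 19.25
tool_pos: [0.5547, -0.2242, 0.0985]
tcp_rot: [0.76, 0.65, -0.0, -0.0]
force: [0.2, 0.5, -0.0]
opening: 0.252
finger_force: 32.4
t: 19.55
tool_pos: [0.5562, -0.2147, 0.0959]
tcp_rot: [0.76, 0.65, -0.0, -0.0]
force: [-0.6, 0.6, -1.0]
opening: 0.255
finger_force: 32.4
[ 0.09436847  0.00145233 -0.02066703]
grooves [ 8 18 27 37] {0: [np.float64(14.3), np.float64(3.2), np.float64(-18.0)], 4: [np.float64(19.5), np.float64(9.2), np.float64(-10.3)], 8: [np.float64(25.3), np.float64(15.7), np.float64(-2.4)], 12: [np.float64(31.5), np.float64(22.6), np.float64(5.8)], 14: [np.float64(34.8), np.float64(26.2), np.float64(10.0)], 16: [np.float64(38.1), np.float64(29.8), np.float64(14.2)], 18: [np.float64(41.6), np.float64(33.5), np.float64(18.5)], 20: [np.float64(45.1), np.float64(37.3), np.float64(22.8)]}
shift cm [ 8.63 -0.15  2.6 ] xyaw 81.08 tilt 0.02 jig mm -277.8 -4.5 [ 0.5562 -0.215   0.096 ] t 19.6
```

```bash

python3 - <<'E'
from h import *
t=imaging.read_camera("top");s=imaging.read_camera("side");w=imaging.read_camera("wrist")
a=cv2.resize(t["img"][150:200,255:305,::-1],(400,400),interpolation=2)
b=cv2.resize(s["img"][185:235,250:300,::-1],(400,400),interpolation=2)
c=cv2.resize(w["img"][0:100,60:460,::-1],(800,200),interpolation=2)
cv2.imwrite("pics/j.png",np.vstack([np.hstack([a,b]),c]))
E
```

```text
(no output)
```

View pics/j.png

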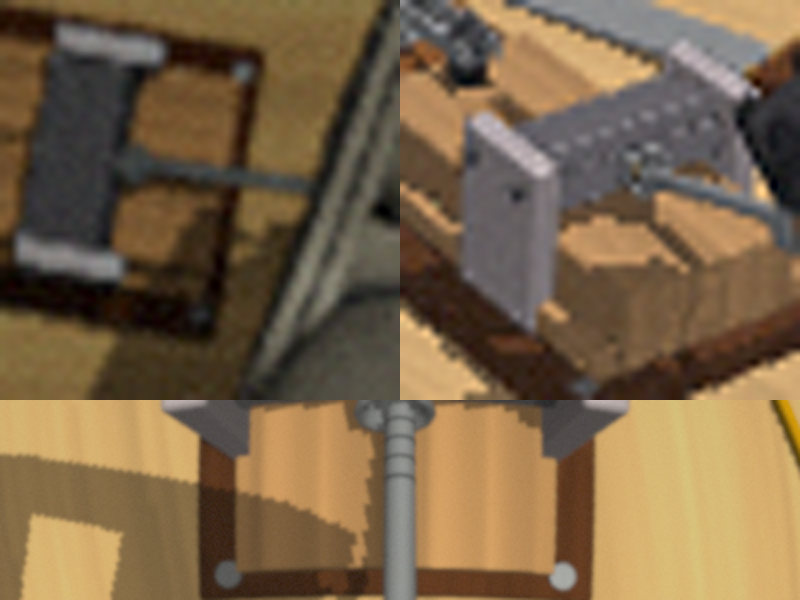

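```bash

python3 -m inch '[[1,0.48,-0.1,0.13,0],[1,0.48,0,0.13,0],[1,0,0,0,0]]'
python3 -m inch '[[1,0.48,0,0.13,0],[1,0.48,0,0.13,0],[1,0,0,0,0]]'
python3 -c "
from h import *
print(status.get_state()['wrist_torque']);go(jig(-148-.045*966,-3,77+12-19))"
```

```text
t: 20.05
tool_pos: [0.5567, -0.2051, 0.0934]
tcp_rot: [0.76, 0.65, 0.0, -0.0]
force: [0.4, 0.3, -0.8]
opening: 0.25
finger_force: 32.5
t: 20.35
tool_pos: [0.5582, -0.1955, 0.0907]
tcp_rot: [0.76, 0.65, -0.0, -0.0]
force: [-0.2, 1.0, -0.3]
opening: 0.253
finger_force: 32.5
[ 0.22039713 -0.02597971  0.02708913]
shift cm [ 6.68 -0.04  2.07] xyaw 81.08 tilt 0.03 jig mm -258.2 -3.4 [ 0.5582 -0.1955  0.0907] t 20.35
```

```bash

python3 -m inch '[[1,0.48,0,0.13,0],[1,0.48,0,0.13,0],[1,0.48,0,0.13,0],[1,0,0,0,0]]'
python3 -m inch '[[1,0.48,0,0.13,0],[1,0.48,0,0.13,0],[1,0.48,0,0.13,0],[1,0,0,0,0]]'
python3 -c "
from h import *
print(status.get_state()['wrist_torque']);go(jig(-148-.045*966,-3,77+12-19))"
```

```text
t: 20.75
tool_pos: [0.5604, -0.1813, 0.0868]
tcp_rot: [0.76, 0.65, -0.0, -0.0]
force: [0.8, 0.9, 0.0]
opening: 0.251
finger_force: 32.5
t: 21.15
tool_pos: [0.5626, -0.1671, 0.0828]
tcp_rot: [0.76, 0.65, -0.0, -0.0]
force: [0.6, 1.2, -0.9]
opening: 0.252
finger_force: 32.4
[ 0.19690559 -0.01075151 -0.01244111]
shift cm [ 3.8  -0.03  1.28] xyaw 81.08 tilt 0.04 jig mm -229.5 -3.3 [ 0.5626 -0.1671  0.0828] t 21.15
```

```bash

python3 -m inch '[[1,0.48,0,0.13,0],[1,0.48,0,0.13,0],[1,0.48,0,0.13,0],[1,0,0,0,0]]'
python3 -m inch '[[1,0.48,0,0.13,0],[1,0,0,0,0]]'
python3 -m inch '[[1,0.48,0,0.13,0],[1,0,0,0,0]]'
python3 -c "
from h import *
print(status.get_state()['wrist_torque']);go(jig(-148-.045*966,-3,77+12-19))"
```

```text
t: 21.55
tool_pos: [0.5648, -0.1529, 0.079]
tcp_rot: [0.76, 0.65, -0.0, -0.0]
force: [-0.4, 0.5, -1.1]
opening: 0.25
finger_force: 32.4
t: 21.75
tool_pos: [0.5656, -0.1485, 0.0777]
tcp_rot: [0.76, 0.65, -0.0, -0.0]
force: [-0.1, -0.0, -0.3]
opening: 0.254
finger_force: 32.4
t: 21.95
tool_pos: [0.5664, -0.1437, 0.0765]
tcp_rot: [0.76, 0.65, -0.0, -0.0]
force: [0.4, 0.3, -1.5]
opening: 0.252
finger_force: 32.4
[ 0.00705019 -0.01793953  0.05536798]
shift cm [ 1.43 -0.05  0.65] xyaw 81.06 tilt 0.02 jig mm -205.8 -3.5 [ 0.5664 -0.1437  0.0765] t 21.95
```

```bash

for i in 1 2; do python3 -m inch '[[1,0.24,0,0.065,0],[1,0.24,0,0.065,0],[1,0,0,0,0]]' | grep -E 'pos|force'; done
python3 -c "
from h import *
print(status.get_state()['wrist_torque']);go(jig(-148-.045*966,-3,77+12-19))"
```

```text
tool_pos: [0.5671, -0.1391, 0.0752]
force: [0.3, 0.5, -2.2]
finger_force: 32.4
tool_pos: [0.568, -0.1346, 0.074]
force: [-0.0, -1.2, -0.5]
finger_force: 32.5
[-0.20909157  0.02412083  0.01982084]
shift cm [ 0.5  -0.06  0.4 ] xyaw 81.06 tilt 0.01 jig mm -196.5 -3.6 [ 0.568  -0.1346  0.074 ] t 22.55
```

```bash

for i in 1 2 3; do python3 -m inch '[[1,0.24,0,0.065,0],[1,0,0,0,0]]' | grep -E 'pos|force'; done
python3 -c "
from h import *
print(status.get_state()['wrist_torque']);go(jig(-148-.045*966,-3,77+12-19))"
```

```text
tool_pos: [0.5684, -0.1322, 0.0733]
force: [-1.0, -0.9, -1.0]
finger_force: 32.5
tool_pos: [0.5687, -0.1297, 0.0727]
force: [-0.8, -1.0, 0.2]
finger_force: 32.5
tool_pos: [0.5689, -0.1292, 0.0725]
force: [-3.7, -12.0, 3.5]
finger_force: 33.0
[-1.76080025  0.52039995  0.07547234]
shift cm [-0.04 -0.07  0.25] xyaw 81.1 tilt 0.14 jig mm -191.1 -3.7 [ 0.5689 -0.1292  0.0725] t 23.15
```

```bash

python3 -m inch '[[1,0.15,0,0.04,0],[1,0,0,0,0],[1,0,0,0,0]]' | grep -E 'pos|force'
python3 -m inch '[[1,-0.4,0,-0.105,0],[1,-0.48,0,-0.13,0],[1,-0.48,0,-0.13,0],[1,0,0,0,0]]' | grep -E 'pos|force'
python3 -m inch '[[1,-0.97,0,-0.26,0],[1,-0.97,0,-0.26,0],[1,0,0,0,0]]' | grep -E 'pos|force'
python3 -c "
from h import *
print(status.get_state()['wrist_torque']);go(jig(-278,-3.5,96))"
```

```text
tool_pos: [0.569, -0.1291, 0.0725]
force: [-6.4, -19.6, 6.4]
finger_force: 33.4
tool_pos: [0.5672, -0.1398, 0.0754]
force: [0.3, -0.0, -1.3]
finger_force: 32.5
tool_pos: [0.5644, -0.16, 0.081]
force: [-0.4, -0.1, -1.2]
finger_force: 32.5
[-0.03508507  0.01358541 -0.04163954]
shift cm [-5.58 -0.04 -1.5 ] xyaw 80.99 tilt 0.06 jig mm -222.2 -4.0 [ 0.5644 -0.16    0.081 ] t 24.15
```

```bash

python3 -m inch '[[1,-0.97,0,-0.26,0],[1,-0.97,0,-0.26,0],[1,-0.97,0,-0.26,0],[1,-0.97,0,-0.26,0],[1,0,0,0,0]]' | grep -E 'pos|force'
python3 -m inch '[[1,-0.97,0,-0.26,0],[1,-0.97,0,-0.26,0],[1,-0.97,0,-0.26,0],[1,-0.97,0,-0.26,0],[1,0,0,0,0]]' | grep -E 'pos|force'
python3 -m inch '[[1,-0.97,0,-0.26,0],[1,-0.97,0,-0.26,0],[1,-0.97,0,-0.26,0],[1,-0.97,0,-0.26,0],[1,0,0,-3,0],[1,0,0,-4,0],[1,0,0,-2,0],[1,0,0,0,0]]' | grep -E 'pos|force'
python3 -c "
from h import *
tilt();go(jig(-278,-3.5,96))"
```

```text
tool_pos: [0.5582, -0.1987, 0.0915]
force: [0.0, -1.1, 0.3]
finger_force: 32.6
tool_pos: [0.5522, -0.2369, 0.1018]
force: [-0.2, 0.6, -1.7]
finger_force: 32.4
tool_pos: [0.5479, -0.2752, 0.2054]
force: [-0.0, 0.3, -1.4]
finger_force: 32.4
grooves [ 9 18 27 37] {0: [np.float64(14.3), np.float64(3.2), np.float64(-18.0)], 4: [np.float64(19.5), np.float64(9.2), np.float64(-10.3)], 8: [np.float64(25.3), np.float64(15.7), np.float64(-2.4)], 12: [np.float64(31.5), np.float64(22.6), np.float64(5.8)], 14: [np.float64(34.8), np.float64(26.2), np.float64(10.0)], 16: [np.float64(38.1), np.float64(29.8), np.float64(14.2)], 18: [np.float64(41.6), np.float64(33.5), np.float64(18.5)], 20: [np.float64(45.1), np.float64(37.3), np.float64(22.8)]}
shift cm [ 6.02 -0.12 10.71] xyaw 81.03 tilt 0.18 jig mm -338.1 -4.4 [ 0.5467 -0.2745  0.2032] t 26.0
```

```bash

python3 -m inch '[[1,0,0,0,8.5],[1,0,0,0,8.5],[1,0,0,0,8.5],[1,0,0,0,8.5],[1,0,0,0,8.5],[1,0,0,0,8.5],[1,0,0,0,8.5],[1,0,0,0,8.5]]' | grep -E 'pos|force'
python3 -m inch '[[1,0,0,0,8.5],[1,0,0,0,6],[1,-1.5,3.6,0,0],[1,-1.5,3.6,0,0],[1,-1.5,3.6,0,0],[1,0,0,0,0],[1,0,0,0,0]]' | grep -E 'pos|force'
python3 -c "
from h import *
go([.4995,-.3825,.075])"
```

```text
tool_pos: [0.5449, -0.2733, 0.1995]
force: [-0.5, -0.0, -1.0]
finger_force: 32.4
tool_pos: [0.497, -0.3806, 0.1998]
force: [-0.9, 0.2, -0.5]
finger_force: 32.4
shift cm [ 0.28  0.21 12.48] xyaw -1.57 tilt 0.18 jig mm -450.6 28.2 [ 0.497  -0.3806  0.1998] t 27.5
```

```bash

python3 -m inch '[[1,0.28,0.2,4,0],[1,0,0,4,0],[1,0,0,3,0],[1,0,0,1.4,0],[1,0,0,0,0]]' | grep -E 'pos|force'
for i in 1 2 3; do python3 -m inch '[[1,0,0,0.25,0],[1,0,0,0.25,0],[1,0,0,0,0]]' | grep -E 'pos|force'; done
python3 -c "
from h import *
tilt();go([.4995,-.3825,.047])"
```

```text
tool_pos: [0.5001, -0.3806, 0.0752]
force: [0.7, 0.1, -0.6]
finger_force: 32.4
tool_pos: [0.5017, -0.383, 0.0739]
force: [-0.5, -0.1, -1.3]
finger_force: 32.4
tool_pos: [0.5009, -0.3825, 0.0676]
force: [-0.1, 0.2, -0.9]
finger_force: 32.4
tool_pos: [0.5017, -0.3831, 0.0632]
force: [0.1, 0.3, 4.0]
finger_force: 33.0
grooves [ 3 12 23 33 95] {0: [np.float64(15.0), np.float64(3.9), np.float64(-17.3)], 4: [np.float64(20.2), np.float64(9.8), np.float64(-9.7)], 8: [np.float64(25.9), np.float64(16.3), np.float64(-1.8)], 12: [np.float64(32.1), np.float64(23.2), np.float64(6.3)], 14: [np.float64(35.4), np.float64(26.7), np.float64(10.5)], 16: [np.float64(38.7), np.float64(30.4), np.float64(14.7)], 18: [np.float64(42.1), np.float64(34.1), np.float64(19.0)], 20: [np.float64(45.6), np.float64(37.9), np.float64(23.3)]}
shift cm [-0.22 -0.05  1.62] xyaw -1.46 tilt 0.09 jig mm -452.3 23.2 [ 0.5017 -0.383   0.0632] t 28.95
```

Contact as predicted; keep lowering.

```bash

for i in 1 2 3; do python3 -m inch '[[1,0,0,0.25,0],[1,0,0,0.25,0],[1,0,0,0,0]]' | grep -E 'pos|force'; done
python3 -c "
from h import *
tilt();go([.4995,-.3825,.047])"
```

```text
tool_pos: [0.5012, -0.3829, 0.058]
force: [-1.2, -0.6, 4.7]
finger_force: 33.1
tool_pos: [0.5008, -0.3828, 0.0528]
force: [-3.1, -1.4, 5.0]
finger_force: 33.3
tool_pos: [0.5006, -0.3827, 0.0477]
force: [-4.0, -0.9, 4.6]
finger_force: 33.5
grooves [ 1 15] {0: [np.float64(15.1), np.float64(3.9), np.float64(-17.3)], 4: [np.float64(20.2), np.float64(9.8), np.float64(-9.7)], 8: [np.float64(25.9), np.float64(16.3), np.float64(-1.8)], 12: [np.float64(32.1), np.float64(23.2), np.float64(6.3)], 14: [np.float64(35.4), np.float64(26.7), np.float64(10.5)], 16: [np.float64(38.7), np.float64(30.4), np.float64(14.7)], 18: [np.float64(42.1), np.float64(34.1), np.float64(19.0)], 20: [np.float64(45.6), np.float64(37.9), np.float64(23.3)]}
shift cm [-0.11 -0.02  0.08] xyaw -1.46 tilt 0.04 jig mm -452.2 24.3 [ 0.5006 -0.3828  0.0478] t 29.9
```

```bash

python3 -m inch '[[1,0,0,0.1,0],[1,0,0,0,0],[1,0,0,-2,0],[1,0,0,-4,0],[1,0,0,-4,0],[1,0,0,-4,0],[1,0,0,-4,0],[1,0,0,-4,0]]' | grep -E 'pos|force'
python3 -m inch '[[1,0,0,-3,0],[1,0,0,0,0],[1,0,0,0,0],[1,0,0,0,0],[1,0,0,0,0],[1,0,0,0,0]]' | grep -E 'pos|force|t:'
python3 - <<'E'
from h import *
tilt();go([.4995,-.3825,.3]);s=status.get_state();print(np.abs(s["joint_velocities"]).max(),s["finger_force"])
s=imaging.read_camera("side");print([proj(s,jig(75+80*np.cos(a),0,94+80*np.sin(a))) for a in(.07,.5)])
g=s["img"].mean(2)[158:175,222:245];print(g.round().astype(int)[::2])
T=tool();P=lambda d,th:(T@np.array([np.cos(th)*d,0,-.019+np.sin(th)*d,1]))[:3]
t=imaging.read_camera("top");print([proj(t,P(d,0)).round(1) for d in(.05,.141,.163,.175)])
i=t["img"].astype(int);q=proj(t,P(.141,0)).round().astype(int);m=(i[...,0]-i[...,2])[q[1]-14:q[1]+4,q[0]-4:q[0]+5];print(m)
E
```

```text
tool_pos: [0.5007, -0.3821, 0.2677]
force: [0.4, -0.3, -1.7]
finger_force: 32.6
t: 31.3
tool_pos: [0.5006, -0.3822, 0.2952]
tcp_rot: [1.0, -0.013, -0.001, -0.001]
force: [-0.6, -0.4, -1.3]
finger_force: 32.7
grooves [14] {0: [np.float64(15.1), np.float64(3.9), np.float64(-17.3)], 4: [np.float64(20.2), np.float64(9.8), np.float64(-9.7)], 8: [np.float64(25.9), np.float64(16.3), np.float64(-1.8)], 12: [np.float64(32.1), np.float64(23.2), np.float64(6.4)], 14: [np.float64(35.4), np.float64(26.7), np.float64(10.5)], 16: [np.float64(38.7), np.float64(30.4), np.float64(14.7)], 18: [np.float64(42.1), np.float64(34.1), np.float64(19.0)], 20: [np.float64(45.6), np.float64(37.9), np.float64(23.3)]}
shift cm [-0.13  0.02 -0.45] xyaw -1.45 tilt 0.12 jig mm -451.7 24.3 [ 0.5008 -0.3823  0.2955] t 31.35
0.005767175866727414 32.70064294338226
[array([231.01951373, 164.79963751]), array([232.29667231, 157.88869984])]
[[152 139 170 166 164 162 163 160 167 166 167 165 163 165 168 169 169 171
   82  70  76  77  79]
 [ 87 100 139 165 167 169 171 170 165 166 166 160 163 165 165 167 174 175
   94  68  76  
[... 621 characters left out ...]
64 163 167 167 162  87  92  88  89  90  71
   92 118 112 101 143]]
[array([365.9, 170.9]), array([366.6, 143.2]), array([366.8, 136.6]), array([366.8, 133. ])]
[[70 68 69 68 70 71 64 71 70]
 [69 72 67 67 72 65 66 69 67]
 [70 67 63 70 69 68 68 67 66]
 [70 69 72 72 72 73 71 69 69]
 [65 65 66 68 68 68 71 63 70]
 [66 61 64 62 62 66 64 66 66]
 [69 66 69 65 68 66 65 64 70]
 [69 69 69 58 60 64 64 67 66]
 [64 66 67 54 58 64 71 69 72]
 [69 68 72 62 61 67 71 69 70]
 [70 72 70 66 62 66 67 70 69]
 [70 69 70 59 59 66 69 68 69]
 [66 71 65 50 55 62 71 71 70]
 [71 74 69 49 52 69 73 71 71]
 [64 67 55 40 47 64 70 68 76]
 [71 76 54 17 14 59 75 72 73]
 [72 73 49  1 -6 50 74 68 70]
 [74 72 49  1  3 51 75 70 68]]
```

```bash
python3 -c "
from workcell import order
print(order.close_job())"
```

```text
the job is handed in; nothing more can be done
None
```

The job is handed in at 31 s: the clamp is locked, the gauge went in until its collar stopped hard on the tube's mouth and was drawn straight out, and the arm now holds it level and still about 31 cm up, with the pin showing roughly 22 mm in the top camera (a rough reading).

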